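# Open the spring stone holder to its mark

## Robot

A 6-joint arm with a two-finger parallel gripper is mounted at the origin on the work surface. World frame = base frame: x ahead of the robot, y to its left, z up, the work surface at z = 0. Lengths are in m, angles in rad, forces in N, time in s.
With the tool pointing down it reaches from about 0.325 to 1 m from the base axis. Payload 5.1 kg.
Tool frame: the origin (TCP) lies on the centre line of the jaws, within the pads' length; the fingertips stand 19 mm ahead of it and the grasp point (between the pads) is the TCP; z points along the fingers, x is the direction in which the jaws open and shut, and the axes are right-handed (so a half turn about z gives the same grasp; the last joint's range is limited). The gripper opens to 85 mm and grips with 20 to 120 N. Pads are 22 mm wide; open, the fingers measure 114 mm over their backs; the gripper's body (76 mm by 85 mm) begins 54 mm behind the grasp point. The pads swing forward as they close: fully open they stand 13 mm farther back than shut.
Start: joints at [-1.21, 0.124, 1.65, -0, 1.367, -0.083], TCP at [0.279, -0.587, 0.25] pointing down, gripper open.
Joint ranges: [-2.61, 2.61], [-1.02, 2.33], [0.03, 2.71], [-1.35, 4.49], [0.32, 2.68], [-2.91, 2.91]. Speed limits (rad/s): [2.57, 2.57, 3.14, 3.14, 3.14, 3.14].

## Interface

Orientations are given as a unit quaternion [w, x, y, z].
In Python, from station import observe, cams, bot gives the robot as it stands.
- The arm moves only by the tool drive_tool, never from a script. Its argument "targets" is a list of rows, each a list of 7 numbers: the turn, a rotation vector about the world's x, y, z in rad, then the shift along the world's x, y, z in m, then the closure, from -1 (fully open) to 1 (shut). In form: [[wx, wy, wz, dx, dy, dz, fingers], ...]. A call has 1 to 20 rows; each row shifts and turns the pose as measured when the row begins; what a row does not reach is not made up. A row lasts 1/12 s, in which the tool goes at most 41.7 mm and 7.16 degrees, less where a joint would pass 70% of its speed; a pose out of reach is approached as far as the arm can. A call with a gripper value outside its range is refused whole. The fingers move at their own pace and stop on an object; "newtons" is the grip in N (left out, the last holds). Time passes only in rows, so rows that do not move let the fingers close. It gives the time, the measured TCP pose, the force and the opening at its end, in the units of the state.
- observe(): the state, without advancing time (a new reading comes with each control period).
- cams.read_camera(name): name is "side" or "top"; returns a dict with "pixels" (384x512x3 uint8, red, green, blue), "K" (3x3 intrinsics, pixels), "k1" (the pictures are not rectified: a ray, as slopes to the right and down, at radius r is drawn at 1 + k1 r^2 times it, then the intrinsics apply), "R" (3x3) and "t" (3): a world point X has camera coordinates R X + t. Camera axes: x right, y down, z forward; pixel columns grow to the right and rows downward; lengths in m; the calibration is good to about 2 mm. A picture is of the moment at which its call begins. There is no depth.
- bot.finish_job(): hands the job in, once; it reports no verdict.
The state is a dict: "t": time; "joint_positions": joint angles; "joint_vel": joint speeds; "joint_efforts": joint torques, N m; "tcp_pos": TCP position; "ee_rot": TCP orientation; "contact_force": force on the tool from outside, world axes, zero at the start; "ft_torque": the same for the moment, N m; "width": finger opening in m.
Only numpy, scipy, OpenCV 4.12 (cv2) and the standard library are available. Lean on these libraries where they do the work, as an engineer would, in place of code of your own. Each camera call takes 0.05 s, during which the arm holds its last target. There are 200 camera calls.

## Task

Get the stone holder ready for the next rough stone: take the long-headed contact pin from the wooden rack, plug it fully home in the hole of the holder's black terminal block and let go of it. Then pull the holder's spring-loaded jaw out by its upright black tab until its pointer lines up with the line on the rider, and keep it there: the program finishes while still holding the jaw open in the fingers. Leave the flat-headed plug in the rack, and do not disturb the loose stone and the loupe on the bench.

Things in the scene. Friction and masses are not known exactly. Their poses are not given: they have to be found in the camera images.
- holder: Stone holder, fixed. Grey-painted base 240 x 90 x 20 mm high; origin at its underside; x runs from the tab end (x -130 mm) to the terminal block end (+110), y to the left, z up. The jaw slides between two guide bars (8 mm wide, at y +-18, x -60 to +50, tops z 32 mm). Black terminal block at x +82, 40 (x) x 44 (y) mm, top z 50, with a 4 mm brass plate on its -x side.
- socket (a point): Centre of the mouth of the terminal block's vertical round hole, at holder x +82, y 0, z 50 mm (level with the block's top). Hole 10 mm across, 25 mm deep.
- jaw: Spring-return jaw slide. Steel bar 26 mm wide, top z 32 mm, with a brass jaw at its +x end (top z 46), a pointer and the upright black tab. Origin and axes as the holder's when closed. Slides along the holder's x only: pulled to -x it opens, 0 to 48 mm. The spring pulls it shut: 6 N when closed, 10 N at 35 mm. Starts closed, snaps shut if let go.
- tab (a point): Grip point of the jaw's upright black tab, 14 mm (holder's x) x 26 mm (y), standing from the bar's top (z 32 mm) to z 80 mm; this point is on its centre line at z 65 mm. Within 35 mm of it nothing stands higher than z 36 mm. Moves with the jaw.
- pointer (a point): Tip of the thin dark pointer that sticks out of the jaw slide to the holder's +y side, z 35 mm. Moves with the jaw.
- mark (a point): Middle of the black line across the top of the rider, a fixed aluminium block 12 x 10 x 15 mm on the holder's +y edge. The line runs along the holder's y; pointer and line agree when both have the same x in the holder's axes (this point's axes are parallel to them). It lies 20 to 34 mm to -x of the closed pointer.
- rack: Fixed wooden pin rack, 60 (x) x 150 (y) x 35 mm high, origin under its centre. Two round vertical wells 10 mm across and 26 mm deep at its y +40 and -40 mm; one holds the contact pin, the other the plug.
- pin: Contact pin, brass, upright, about 60 g: shank 8 mm across, 22 mm long, chamfered foot, then a cylindrical head 16 mm across and 38 mm tall (60 mm in all). Origin at the foot, z up the pin. In the rack, and when fully home in the terminal block, the head's shoulder rests on the top with 22 mm of shank inside.
- pin_mid (a point): Centre of the contact pin's head, half-way up it, 41 mm above the foot: the point to grip.
- pin_tip (a point): Foot of the contact pin, on its axis.
- plug: Blanking plug, not needed: brass, same shank as the contact pin but a flat head 30 mm across and 12 mm tall. Origin at its foot. Stands in the other well of the rack.
- stone: Loose rough stone about 26 mm across and 20 mm high, on the bench between holder and rack. Origin at its underside.
- loupe: Loose folding loupe, barrel 32 mm across and 22 mm high with a flat handle, on the bench between holder and rack. Origin under the barrel.
There are look-alikes about, which are no part of the job. Of the things that look like the stone, the smallest one is meant.

How it is judged:
By the outcome, as a careful person would: the job done as asked, in the order asked, and still so for the second after the job is handed in, while the arm keeps its last pose, push and grip.
It also fails if it takes over 59 s, if anything falls off the work surface, if the arm or the gripper's body presses on something with over 40 N, if the wrist force passes 120 N, or if a joint passes its speed limit or range.

## Working session

There is one attempt and no reset: what is moved stays moved. The work goes in short steps, Python scripts to look and compute and a tool call to move; the robot and the scene stay as the last step left them, time stands still between calls to the robot, and variables do not carry over. Pictures are saved under pics/ and viewed, about 8 in all and at most 12, crops included, and the job is handed in when it is done.

Besides the shell and the picture viewer there is one more tool, called after "Emit:" by a JSON object that holds its "fn" and its "kwargs", one argument or row to a line. drive_tool: Moves the arm, as the interface text tells. Its arguments: {"type":"object","properties":{"targets":{"type":"array"},"newtons":{"type":"number"}},"required":["targets"]}

```bash
mkdir -p pics; cat > h.py <<'E'
import numpy as np, cv2
from station import observe, cams, bot
def grab(n,f=None):
    c=cams.read_camera(n)
    if f: cv2.imwrite('pics/'+f,c['pixels'][:,:,::-1])
    return c
def ray(c,u,v):
    K=np.array(c['K']);k=c['k1']
    d=np.array([(u-K[0,2])/K[0,0],(v-K[1,2])/K[1,1]]);s=d.copy()
    for _ in range(30): s=d/(1+k*(s@s))
    R=np.array(c['R']);o=-R.T@np.array(c['t']);return o,R.T@np.array([s[0],s[1],1])
def plane(c,u,v,z):
    o,d=ray(c,u,v);return o+d*(z-o[2])/d[2]
def proj(c,X):
    p=np.array(c['R'])@np.array(X)+np.array(c['t']);s=p[:2]/p[2];s=s*(1+c['k1']*(s@s))
    K=np.array(c['K']);return np.array([K[0,0]*s[0]+K[0,2],K[1,1]*s[1]+K[1,2]])
def tri(c1,p1,c2,p2):
    o1,d1=ray(c1,*p1);o2,d2=ray(c2,*p2)
    s=np.linalg.lstsq(np.c_[d1,-d2],o2-o1,rcond=None)[0]
    a,b=o1+d1*s[0],o2+d2*s[1];return (a+b)/2,np.linalg.norm(a-b)
E
python3 - <<'E'
from h import *
a=grab('top');b=grab('side')
import pickle;pickle.dump((a,b),open('v0.pkl','wb'))
im=cv2.resize(a['pixels'],(800,600),interpolation=cv2.INTER_CUBIC)
cv2.imwrite('pics/top0.png',im[:,:,::-1])
cv2.imwrite('pics/side0.png',cv2.resize(b['pixels'],(800,600),interpolation=cv2.INTER_CUBIC)[:,:,::-1])
for c in(a,b): print(np.array(c['K']).round(1).tolist(),c['k1'],(-np.array(c['R']).T@c['t']).round(3),np.array(c['R']).round(2).tolist())
print(observe())
E
```

```text
[[430.4, 0.0, 259.3], [0.0, 430.4, 191.7], [0.0, 0.0, 1.0]] -0.08953748572180471 [ 0.436 -0.008  0.781] [[-0.01, -1.0, -0.04], [-0.98, 0.02, -0.18], [0.18, 0.04, -0.98]]
[[357.8, 0.0, 258.1], [0.0, 357.8, 192.0], [0.0, 0.0, 1.0]] -0.10688743031283655 [0.34  0.423 0.514] [[-0.89, -0.46, -0.0], [-0.31, 0.6, -0.73], [0.34, -0.65, -0.68]]
{'t': 0.1, 'joint_positions': array([-1.20961525e+00,  1.24431817e-01,  1.65154138e+00,  1.47940478e-05,
        1.36749334e+00, -8.26106256e-02]), 'joint_vel': array([ 5.79981518e-04, -2.68992095e-03, -2.32452721e-03,  7.17850722e-05,
        4.64776294e-04, -7.66992165e-04]), 'joint_efforts': array([ 5.18115803e-05, -4.24932611e+01, -3.66653645e+01, -8.21076105e-05,
        3.93720955e-03,  2.68520907e-06]), 'tcp_pos': array([ 0.27887663, -0.58656461,  0.2491788 ]), 'ee_rot': array([-5.69904911e-04,  8.45388367e-01, -5.34151319e-01, -7.43722569e-04]), 'contact_force': array([-0.16796768,  0.38836581, -0.78667042]), 'ft_torque': array([-0.05047698,  0.02450689,  0.02294879]), 'width': 0.08526979005154257}
```

View pics/top0.png

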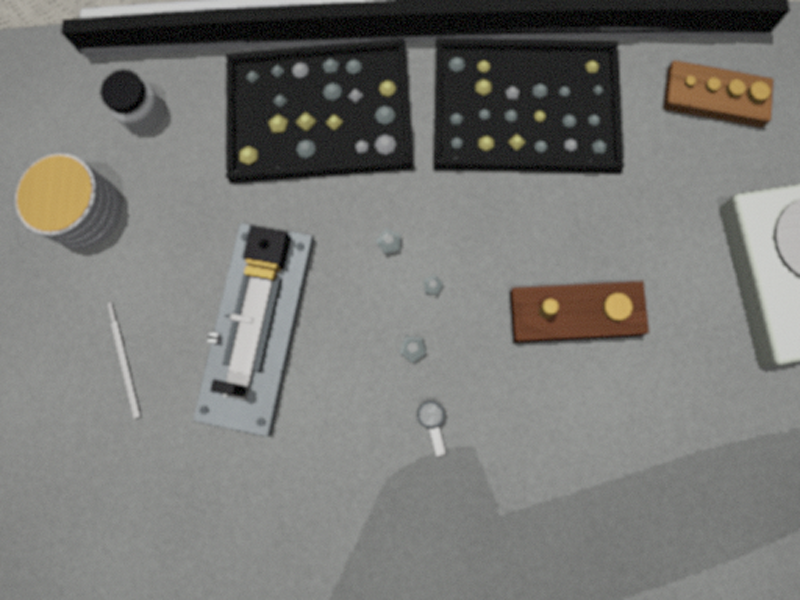

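View pics/side0.png

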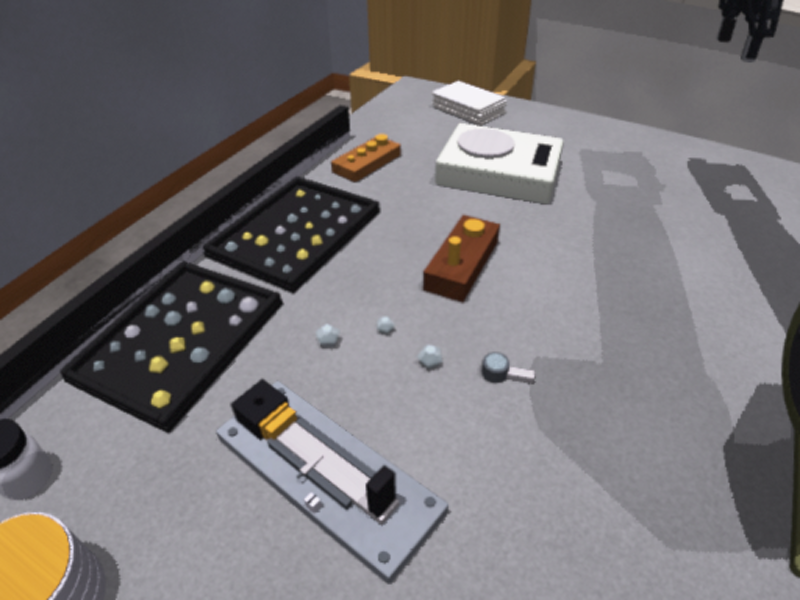

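Top view (800x600): the holder runs from the block hole at (265,243) to the tab at (230,387), with the pointer at (232,318) and the rider at (213,338). The rack centre is at (580,311).
- **Pin candidates:** the small tall head at (550,307) is the contact pin, which stands tall in the side view at (455,245). (618,306) is the flat plug. The orange rack at (720,92) is a decoy.
- **Stone candidates:** (389,243), (433,287) and (414,349). The smallest is (433,287). I have to stay clear of all of them.

Next come the enlarged crops.

```bash
python3 - <<'E'
from h import *
import pickle;a,b=pickle.load(open('v0.pkl','rb'))
def crop(c,x,y,w,h,s): return cv2.resize(c['pixels'][y:y+h,x:x+w],None,fx=s,fy=s,interpolation=cv2.INTER_CUBIC)
A=crop(a,120,140,85,140,4) # holder top 340x560
B=crop(b,130,235,165,140,2.7) # 445x378
C=crop(a,320,170,105,55,4) # 420x220
o=np.zeros((600,800,3),np.uint8);o[:560,:340]=A;o[:378,345:345+B.shape[1]]=B[:, :455];o[380:600,345:765]=C
cv2.imwrite('pics/crops.png',o[:,:,::-1])
# brass blobs & rack & base
for n,c in(('top',a),('side',b)):
    hsv=cv2.cvtColor(c['pixels'],cv2.COLOR_RGB2HSV)
    m=cv2.inRange(hsv,(12,120,90),(32,255,255))
    k,l,s,cc=cv2.connectedComponentsWithStats(m)
    for i in range(1,k):
        if s[i,4]>15:print(n,'brass',s[i].tolist(),cc[i].round(1))
    m=cv2.inRange(hsv,(0,110,20),(12,255,150))
    k,l,s,cc=cv2.connectedComponentsWithStats(m)
    for i in range(1,k):
        if s[i,4]>300:print(n,'wood',s[i].tolist(),cc[i].round(1))
    m=cv2.inRange(hsv,(95,30,70),(125,120,255))
    m=cv2.morphologyEx(m,cv2.MORPH_CLOSE,np.ones((25,25)))
    cs,_=cv2.findContours(m,cv2.RETR_EXTERNAL,2);q=max(cs,key=cv2.contourArea)
    print(n,'base',cv2.contourArea(q),cv2.approxPolyDP(q,5,True)[:,0].tolist())
E
```

```text
top brass [427, 40, 67, 37, 1688] [460.   57.9]
top brass [12, 101, 46, 46, 1635] [ 34.3 123.5]
top brass [158, 165, 20, 14, 162] [167.4 171.3]
top brass [384, 186, 23, 20, 330] [395.2 195.8]
top brass [343, 190, 17, 14, 129] [351.5 195.7]
top wood [327, 181, 87, 38, 2385] [367.7 199.8]
top base 0.0 [[172, 207]]
side brass [224, 0, 118, 70, 4628] [276.3  29. ]
side brass [213, 86, 43, 24, 471] [234.  98.]
side brass [190, 122, 5, 4, 16] [192.  123.5]
side brass [296, 139, 15, 13, 155] [302.7 145.2]
side brass [155, 149, 6, 4, 19] [157.6 150.5]
side brass [164, 151, 7, 6, 35] [167.1 153.7]
side brass [200, 151, 6, 6, 31] [202.3 153.5]
side brass [286, 150, 10, 21, 162] [290.2 159.9]
side brass [190, 159, 7, 7, 36] [193.  162.4]
side brass [128, 180, 9, 8, 51] [131.9 183.3]
side brass [123, 206, 8, 8, 49] [126.1 209.4]
side brass [109, 216, 9, 10, 73] [112.9 220.1]
side brass [96, 228, 11, 10, 90] [100.7 232.8]
side brass [97, 250, 12, 11, 103] [102.5 254.8]
side brass [166, 257, 23, 24, 307] [177.2 269. ]
side brass [0, 329, 44, 55, 2113] [ 19.9 356.5]
side wood [0, 47, 224, 157, 2913] [ 99.2 125.8]
side wood [272, 138, 47, 54, 1220] [294.3 167.7]
side base 16628.5 [[0, 181], [7, 167], [25, 165], [44, 143], [36, 142], [36, 124], [14, 122], [14, 87], [21, 84], [20, 59], [27, 49], [55, 49], [56, 71], [81, 77], [87, 99], [127, 97], [174, 68], [175, 47], [190, 47], [165, 46], [164, 15], [194, 14], [199, 41], [218, 37], [219, 23], [228, 23], [225, 0], [0, 0]]
```

View pics/crops.png

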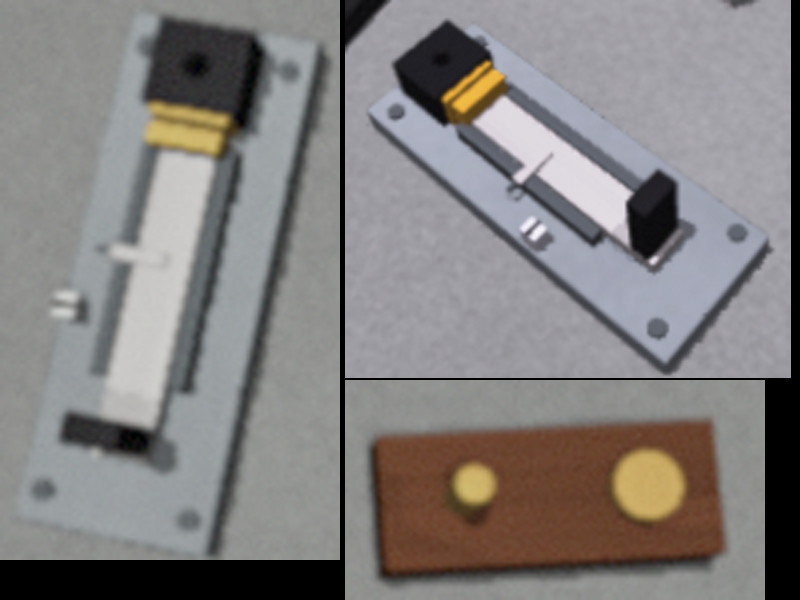

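Crops: the block hole is at (195,66) and the pointer's dark tip at (98,247), with the rider line at (67,304). The tall thin head at (474,484) is the pin, and the broad disc at (648,484) is the plug. Now I compute positions.

```bash
python3 - <<'E'
from h import *
import pickle;a,b=pickle.load(open('v0.pkl','rb'))
A=lambda u,v:((u+.5)/4-.5+120,(v+.5)/4-.5+140)
B=lambda u,v:((u-345+.5)/2.7-.5+130,(v+.5)/2.7-.5+235)
C=lambda u,v:((u-345+.5)/4-.5+320,(v-380+.5)/4-.5+170)
# holder fit
H=[];W=[]
for h,p,z in [((110,45),A(137,12),.02),((110,-45),A(322,42),.02),((-130,45),A(17,517),.02),((-130,-45),A(210,553),.02),((82,0),A(195,66),.05)]:
    H.append(h);W.append(plane(a,*p,z)[:2])
H=np.array(H)/1e3;W=np.array(W);hc,wc=H.mean(0),W.mean(0)
U,S,V=np.linalg.svd((H-hc).T@(W-wc));R=V.T@U.T;t=wc-R@hc
yaw=np.arctan2(R[1,0],R[0,0]);print('top fit yaw',yaw,np.degrees(yaw),t,np.linalg.det(R),'\nres mm',((H@R.T+t-W)*1e3).round(1).tolist())
inv=lambda X:((R.T@(np.array(X)[:2]-t))*1e3).round(1)
for n,p in dict(c1=(368,112),c2=(768,240),c3=(668,366)).items(): print('side corner',n,inv(plane(b,*B(*p),.02)))
print('socket tri',tri(a,A(195,66),b,B(441,60)),'fit',R@[.082,0]+t, 'top plane',plane(a,*A(195,66),.05),'side plane',plane(b,*B(441,60),.05))
for n,p,q in [('ptr',A(98,247),B(512,192)),('mark',A(67,304),B(535,231))]:
    x1,x2=plane(a,*p,.035),plane(b,*q,.035);print(n,inv(x1),inv(x2),tri(a,p,b,q))
print('tab top', inv(plane(b,*B(653,189),.08)))
x=plane(a,*C(474,484),.073);y=plane(a,*C(648,484),.047);print('pin',x,'plug',y,np.linalg.norm(x[:2]-y[:2]))
print('pin side', plane(b,291,152.5,.073), 'plug side',plane(b,302.7,145.2,.047))
print('stones',[plane(a,u/1.5625,v/1.5625,.01)[:2].round(3) for u,v in((389,243),(433,287),(414,349),(431,413))])
E
```

```text
top fit yaw -0.19570235762149207 -11.212919132471395 [0.55669592 0.1963847 ] 1.0000000000000002 
res mm [[1.9, 0.8], [1.1, 0.3], [-1.0, 0.3], [-2.6, 0.1], [0.7, -1.6]]
side corner c1 [105.6  45. ]
side corner c2 [-132.4  -40. ]
side corner c3 [-133.1   46.6]
socket tri (array([0.63616471, 0.18205235, 0.0486189 ]), np.float64(0.001456842546135074)) fit [0.63713065 0.18043935] top plane [0.63647575 0.18204546 0.05      ] side plane [0.6345112  0.18260682 0.05      ]
ptr [-4.7 31. ] [-9.8 31.4] (array([0.55684043, 0.22804336, 0.03121468]), np.float64(0.003931174090522178))
mark [-32.3  39. ] [-36.2  40. ] (array([0.53179236, 0.24159075, 0.03129585]), np.float64(0.0026949021034106072))
tab top [-86.6  -0.1]
pin [ 0.55573142 -0.13414484  0.073     ] plug [ 0.55879496 -0.21402721  0.047     ] 0.0799410874573297
pin side [ 0.55514152 -0.13882153  0.073     ] plug side [ 0.55532943 -0.20941553  0.047     ]
stones [array([0.645, 0.041]), array([ 0.591, -0.01 ]), array([0.519, 0.013]), array([ 0.445, -0.006])]
```

Emit:
{"fn": "drive_tool", "kwargs": {
  "targets": [
    [0, 0, 0.0666, 0.0198, 0.0323, -0.0056, -1],
    [0, 0, 0.0666, 0.0198, 0.0323, -0.0056, -1],
    [0, 0, 0.0666, 0.0198, 0.0323, -0.0056, -1],
    [0, 0, 0.0666, 0.0198, 0.0323, -0.0056, -1],
    [0, 0, 0.0666, 0.0198, 0.0323, -0.0056, -1],
    [0, 0, 0.0666, 0.0198, 0.0323, -0.0056, -1],
    [0, 0, 0.0666, 0.0198, 0.0323, -0.0056, -1],
    [0, 0, 0.0666, 0.0198, 0.0323, -0.0056, -1],
    [0, 0, 0.0666, 0.0198, 0.0323, -0.0056, -1],
    [0, 0, 0.0666, 0.0198, 0.0323, -0.0056, -1],
    [0, 0, 0.0666, 0.0198, 0.0323, -0.0056, -1],
    [0, 0, 0.0666, 0.0198, 0.0323, -0.0056, -1],
    [0, 0, 0.0666, 0.0198, 0.0323, -0.0056, -1],
    [0, 0, 0.0666, 0.0198, 0.0323, -0.0056, -1]
  ],
  "newtons": 40
}}

```text
t: 1.27
tcp_pos: [0.5569, -0.1164, 0.1617]
ee_rot: [0.0, 0.997, -0.082, -0.003]
contact_force: [0.0, -1.1, -0.0]
width: 0.0855
```

Emit:
{"fn": "drive_tool", "kwargs": {
  "targets": [
    [0, 0, 0, 0, 0, 0, -1],
    [0, 0, 0, 0, 0, 0, -1]
  ]
}}

```text
t: 1.43
tcp_pos: [0.5583, -0.1093, 0.1591]
ee_rot: [-0.001, 0.997, -0.076, -0.005]
contact_force: [0.7, -1.0, -0.0]
width: 0.0855
```

```bash
python3 - <<'E'
from h import *
a=grab('top');b=grab('side');o=observe();print(o['tcp_pos'],o['ee_rot'],o['joint_positions'])
A=cv2.resize(a['pixels'][140:260,280:430],None,fx=2.6,fy=2.6,interpolation=2);B=cv2.resize(b['pixels'][70:210,220:380],None,fx=2.5,fy=2.5,interpolation=2)
w=np.zeros((360,800,3),np.uint8);w[:A.shape[0],:A.shape[1]]=A;w[:B.shape[0],400:800]=B[:360]
cv2.imwrite('pics/hover.png',w[:,:,::-1])
E
```

```text
[ 0.55771423 -0.11071023  0.15931517] [-0.0013175   0.99698208 -0.0774731  -0.00478618] [-2.90616850e-01  2.55851898e-02  1.91235891e+00  5.88419018e-04
  1.21356174e+00 -1.35721817e-01]
```

View pics/hover.png

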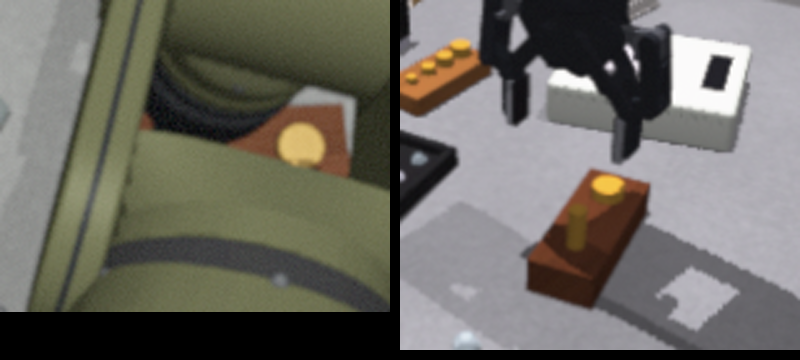

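The side view shows the pin at (576,225), standing in the rack clear of the open fingers. I correct the offset first, then descend.

Emit:
{"fn": "drive_tool", "kwargs": {
  "targets": [
    [-0.0034, -0.0094, -0.02, -0.002, -0.015, 0, -1],
    [0, 0, -0.02, 0, -0.01, 0, -1],
    [0, 0, 0, 0, 0, 0, -1],
    [0, 0, 0, 0, 0, 0, -1],
    [0, 0, 0, 0, 0, 0, -1]
  ]
}}

```text
t: 1.95
tcp_pos: [0.5537, -0.1417, 0.16]
ee_rot: [0.0, 0.995, -0.103, 0.0]
contact_force: [0.3, -0.7, 0.4]
width: 0.0854
```

Emit:
{"fn": "drive_tool", "kwargs": {
  "targets": [
    [0, 0, 0.01, 0.002, 0.005, -0.015, -1],
    [0, 0, 0, 0, 0, -0.015, -1],
    [0, 0, 0, 0, 0, -0.015, -1],
    [0, 0, 0, 0, 0, -0.01, -1],
    [0, 0, 0, 0, 0, 0, -1],
    [0, 0, 0, 0, 0, 0, -1]
  ]
}}

```text
t: 2.45
tcp_pos: [0.5565, -0.1383, 0.1056]
ee_rot: [0.0, 0.995, -0.1, 0.003]
contact_force: [-0.4, 0.1, -0.1]
width: 0.0854
```

```bash
python3 - <<'E'
from h import *
b=grab('side');o=observe();print(o['tcp_pos'],o['ee_rot'])
im=b['pixels'].copy()
for X,c in(((*o['tcp_pos'],),(255,0,0)),((.5555,-.1355,.073),(0,255,0)),((.5555,-.1355,.035),(0,255,0))):
    u,v=proj(b,X);im[int(round(v)),int(round(u))]=c;print(u,v)
cv2.imwrite('pics/near.png',cv2.resize(im[100:200,240:350],None,fx=6,fy=6,interpolation=0)[:,:,::-1])
E
```

```text
[ 0.55639565 -0.13828578  0.10561539] [ 4.02717436e-04  9.95027072e-01 -9.95732750e-02  2.47501850e-03]
291.25580500047005 139.36186297980836
290.2011410356724 153.30545215260008
289.1893835664606 167.67602055266548
```

View pics/near.png

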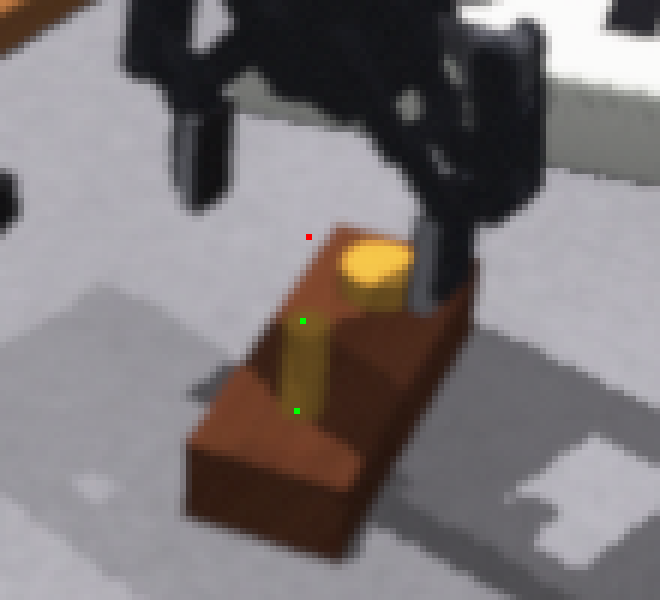

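The side view shows the pin's head axis from (306,318) to (300,412), within about 1.5 mm of my estimate. The fingers straddle it. I descend, then close.

Emit:
{"fn": "drive_tool", "kwargs": {
  "targets": [
    [0, 0, 0, -0.001, 0.0015, -0.012, -1],
    [0, 0, 0, 0, 0, -0.012, -1],
    [0, 0, 0, 0, 0, -0.012, -1],
    [0, 0, 0, 0, 0, -0.01, -1],
    [0, 0, 0, 0, 0, 0, -1],
    [0, 0, 0, 0, 0, 0, -1]
  ]
}}

```text
t: 3.0
tcp_pos: [0.5563, -0.1369, 0.057]
ee_rot: [0.001, 0.995, -0.1, 0.004]
contact_force: [-0.4, 0.0, 0.6]
width: 0.0856
```

Emit:
{"fn": "drive_tool", "kwargs": {
  "targets": [
    [0.003, 0.008, 0, -0.0005, 0, 0.001, -1],
    [0, 0, 0, 0, 0, 0, 0.3],
    [0, 0, 0, 0, 0, 0, 0.6],
    [0, 0, 0, 0, 0, 0, 1],
    [0, 0, 0, 0, 0, 0, 1],
    [0, 0, 0, 0, 0, 0, 1],
    [0, 0, 0, 0, 0, 0, 1],
    [0, 0, 0, 0, 0, 0, 1]
  ],
  "newtons": 40
}}

```text
t: 3.67
tcp_pos: [0.5564, -0.1372, 0.0598]
ee_rot: [-0.0, 0.995, -0.1, 0.0]
contact_force: [0.7, -0.3, -0.9]
width: 0.0147
```

Emit:
{"fn": "drive_tool", "kwargs": {
  "targets": [
    [0, 0, 0, 0, 0, 0.008, 1],
    [0, 0, 0, 0, 0, 0.015, 1],
    [0, 0, 0, 0, 0, 0.02, 1],
    [0, 0, 0, 0, 0, 0.025, 1],
    [0, 0, 0, 0, 0, 0.025, 1],
    [0, 0, 0, 0, 0, 0.01, 1],
    [0, 0, 0, 0, 0, 0, 1],
    [0, 0, 0, 0, 0, 0, 1]
  ]
}}

```text
t: 4.33
tcp_pos: [0.5552, -0.1367, 0.1677]
ee_rot: [-0.0, 0.995, -0.1, 0.0]
contact_force: [0.5, 1.0, -2.1]
width: 0.015
```

```bash
python3 - <<'E'
from h import *
b=grab('side');o=observe();print(o['tcp_pos'],o['ee_rot'],o['width'],o['contact_force'])
T=np.array(o['tcp_pos'])
for dz in(0,-.023,-.045):print(dz,proj(b,T+[0,0,dz]))
cv2.imwrite('pics/lift.png',cv2.resize(b['pixels'][80:180,240:350],None,fx=6,fy=6,interpolation=0)[:,:,::-1])
E
```

```text
[ 0.55503911 -0.13663373  0.16729781] [-3.35759744e-04  9.95030651e-01 -9.95684204e-02  1.42851299e-04] 0.014563626194856957 [ 0.64837699  0.28816249 -0.53046991]
0 [293.43143938 112.94313332]
-0.023 [292.71046001 123.36842987]
-0.045 [292.04331519 132.94248091]
```

View pics/lift.png

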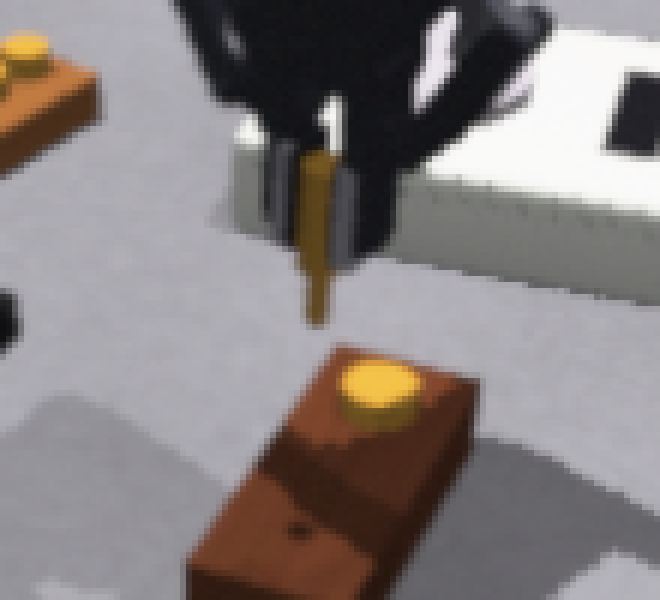

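The pin is gripped straight, foot at (316,322). After half-pixel correction it matches TCP −45 mm to about 0.2 px. The well is empty and the plug undisturbed. Now I carry it to the socket.

Emit:
{"fn": "drive_tool", "kwargs": {
  "targets": [
    [0, 0, 0, 0.004, 0.015, 0, 1],
    [0, 0, 0, 0.008, 0.03, 0, 1],
    [0, 0, 0, 0.008, 0.033, 0, 1],
    [0, 0, 0, 0.009, 0.035, 0, 1],
    [0, 0, 0, 0.009, 0.035, 0, 1],
    [0, 0, 0, 0.009, 0.035, 0, 1],
    [0, 0, 0, 0.009, 0.035, 0, 1],
    [0, 0, 0, 0.008, 0.033, 0, 1],
    [0, 0, 0, 0.006, 0.025, 0, 1],
    [0, 0, 0, 0.004, 0.015, 0, 1],
    [0, 0, 0, 0.002, 0.008, 0, 1],
    [0, 0, 0, 0, 0, 0, 1],
    [0, 0, 0, 0, 0, 0, 1],
    [0, 0, 0, 0, 0, 0, 1]
  ]
}}

```text
t: 5.55
tcp_pos: [0.6194, 0.1743, 0.1387]
ee_rot: [0.003, 0.995, -0.102, -0.019]
contact_force: [0.7, -0.1, 0.1]
width: 0.0149
```

Emit:
{"fn": "drive_tool", "kwargs": {
  "targets": [
    [0.002, -0.038, 0, 0.015, 0.0075, 0, 1],
    [0, 0, 0, 0, 0, 0, 1],
    [0, 0, 0, 0, 0, 0, 1],
    [0, 0, 0, 0, 0, 0, 1]
  ]
}}

```text
t: 5.88
tcp_pos: [0.6332, 0.1766, 0.1372]
ee_rot: [0.002, 0.995, -0.105, -0.002]
contact_force: [0.0, -0.4, -0.6]
width: 0.0152
```

Emit:
{"fn": "drive_tool", "kwargs": {
  "targets": [
    [0.003, -0.004, 0.01, 0.0025, 0.0045, -0.012, 1],
    [0, 0, 0, 0, 0, -0.012, 1],
    [0, 0, 0, 0, 0, -0.004, 1],
    [0, 0, 0, 0, 0, 0, 1],
    [0, 0, 0, 0, 0, 0, 1]
  ]
}}

```text
t: 6.3
tcp_pos: [0.6344, 0.1791, 0.1055]
ee_rot: [0.0, 0.995, -0.1, -0.002]
contact_force: [-0.2, 0.7, -0.2]
width: 0.0149
```

```bash
python3 - <<'E'
from h import *
b=grab('side');o=observe();T=np.array(o['tcp_pos']);print(T,o['ee_rot'])
print('foot',proj(b,T-[0,0,.045]),'mouth below TCP',proj(b,[T[0],T[1],.05]),'sock',proj(b,[.636,.182,.05]),'J per mm x,y,z',[(proj(b,T-[0,0,.045]+.001*e)-proj(b,T-[0,0,.045])).round(2) for e in np.eye(3)])
cv2.imwrite('pics/sock.png',cv2.resize(b['pixels'][190:290,120:230],None,fx=6,fy=6,interpolation=0)[:,:,::-1])
E
```

```text
[0.63431399 0.17910766 0.10538951] [ 2.31254378e-04  9.94951506e-01 -1.00338917e-01 -1.88390130e-03]
foot [165.48334148 251.44779265] mouth below TCP [166.66163477 255.41556174] sock [164.74165823 256.29290524] J per mm x,y,z [array([-0.49, -0.23]), array([-0.38,  0.44]), array([-0.11, -0.39])]
```

View pics/sock.png

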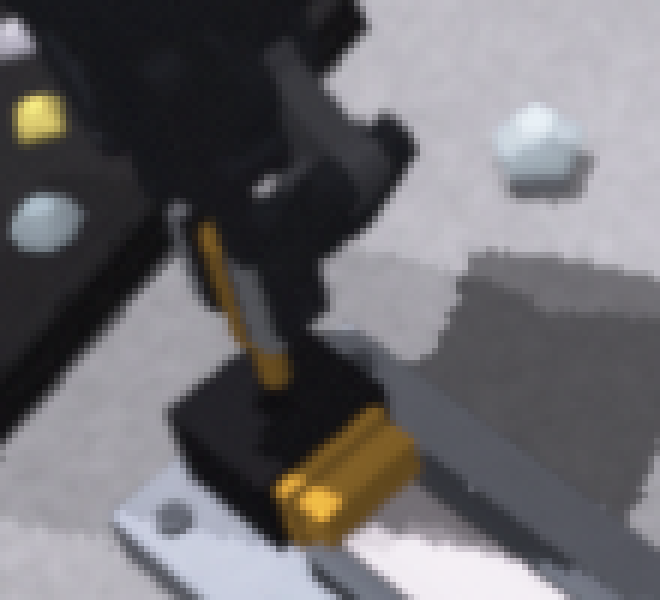

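The foot is at (275,385), hovering above the block. Comparing it with the hole pixel gives a shift of about +1.4, +2.1 mm. I shift, then descend gently.

Emit:
{"fn": "drive_tool", "kwargs": {
  "targets": [
    [0, -0.004, 0, 0.0014, 0.0021, 0, 1],
    [0, 0, 0, 0, 0, 0, 1],
    [0, 0, 0, 0, 0, -0.003, 1],
    [0, 0, 0, 0, 0, -0.003, 1],
    [0, 0, 0, 0, 0, 0, 1],
    [0, 0, 0, 0, 0, 0, 1]
  ]
}}

```text
t: 6.85
tcp_pos: [0.6367, 0.182, 0.1002]
ee_rot: [-0.0, 0.995, -0.1, 0.001]
contact_force: [-1.1, -0.3, -0.6]
width: 0.0146
```

Emit:
{"fn": "drive_tool", "kwargs": {
  "targets": [
    [0, 0, 0, -0.0006, -0.0006, -0.003, 1],
    [0, 0, 0, 0, 0, -0.003, 1],
    [0, 0, 0, 0, 0, -0.002, 1],
    [0, 0, 0, 0, 0, 0, 1],
    [0, 0, 0, 0, 0, 0, 1]
  ]
}}

```text
t: 7.27
tcp_pos: [0.6366, 0.1807, 0.092]
ee_rot: [0.0, 0.995, -0.1, 0.002]
contact_force: [0.1, -0.2, 0.0]
width: 0.015
```

Emit:
{"fn": "drive_tool", "kwargs": {
  "targets": [
    [0, 0, 0, 0, 0, -0.003, 1],
    [0, 0, 0, 0, 0, -0.002, 1],
    [0, 0, 0, 0, 0, 0, 1]
  ]
}}

```text
t: 7.52
tcp_pos: [0.6366, 0.1807, 0.0866]
ee_rot: [-0.0, 0.995, -0.1, 0.002]
contact_force: [-0.0, 0.0, 0.5]
width: 0.0145
```

No force and the foot is well below the mouth, so it has entered the hole. I continue to the shoulder.

Emit:
{"fn": "drive_tool", "kwargs": {
  "targets": [
    [0, 0, 0, 0, 0, -0.003, 1],
    [0, 0, 0, 0, 0, -0.003, 1],
    [0, 0, 0, 0, 0, -0.003, 1],
    [0, 0, 0, 0, 0, -0.002, 1],
    [0, 0, 0, 0, 0, 0, 1]
  ]
}}

```text
t: 7.93
tcp_pos: [0.6367, 0.1807, 0.0747]
ee_rot: [0.0, 0.995, -0.1, 0.002]
contact_force: [-0.5, -1.6, 1.9]
width: 0.015
```

Emit:
{"fn": "drive_tool", "kwargs": {
  "targets": [
    [0, 0, 0, 0, 0, -0.002, 1],
    [0, 0, 0, 0, 0, -0.002, 1],
    [0, 0, 0, 0, 0, 0, 1]
  ]
}}

```text
t: 8.18
tcp_pos: [0.637, 0.1807, 0.0753]
ee_rot: [0.0, 0.995, -0.1, 0.001]
contact_force: [0.1, -1.6, -0.8]
width: 0.0149
```

Emit:
{"fn": "drive_tool", "kwargs": {
  "targets": [
    [0, 0, 0, 0, 0, -0.003, 1],
    [0, 0, 0, 0, 0, -0.003, 1]
  ]
}}

```text
t: 8.35
tcp_pos: [0.6376, 0.1807, 0.0746]
ee_rot: [0.001, 0.995, -0.1, 0.001]
contact_force: [-11.7, -3.5, 19.8]
width: 0.015
```

```bash
python3 - <<'E'
from h import *
b=grab('side');o=observe();print(o['tcp_pos'],o['contact_force'])
cv2.imwrite('pics/seat.png',cv2.resize(b['pixels'][190:290,120:230],None,fx=6,fy=6,interpolation=0)[:,:,::-1])
E
```

```text
[0.63755093 0.18071751 0.07459187] [-9.1765572  -2.95901846 15.81783014]
```

View pics/seat.png

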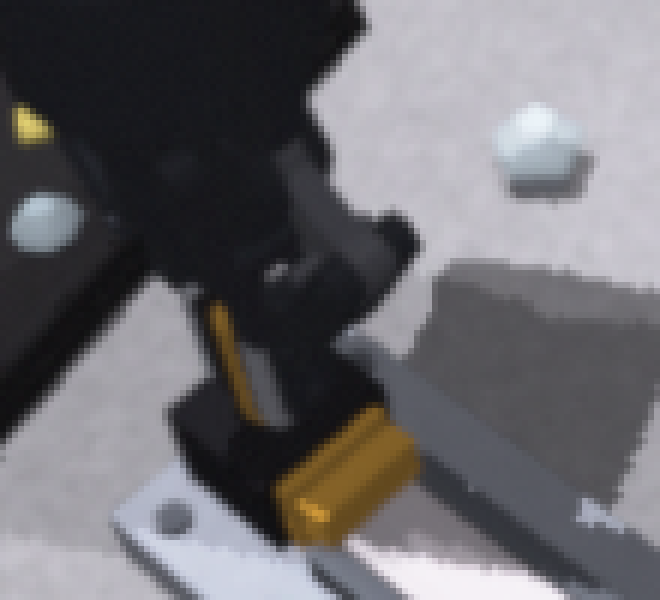

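No shank is visible, there's 20 N upward on pushing, and the height matches the grip height, so the pin is seated. I relieve the side load and let go.

Emit:
{"fn": "drive_tool", "kwargs": {
  "targets": [
    [0, 0, 0, -0.001, 0, 0.0, 1],
    [0, 0, 0, 0, 0, 0, -1],
    [0, 0, 0, 0, 0, 0, -1],
    [0, 0, 0, 0, 0, 0, -1],
    [0, 0, 0, 0, 0, 0, -1],
    [0, 0, 0, 0, 0, 0, -1],
    [0, 0, 0, 0, 0, 0, -1]
  ]
}}

```text
t: 8.98
tcp_pos: [0.6367, 0.1814, 0.0738]
ee_rot: [0.0, 0.995, -0.1, 0.002]
contact_force: [0.5, 0.4, -0.4]
width: 0.0845
```

Emit:
{"fn": "drive_tool", "kwargs": {
  "targets": [
    [0, 0, 0, 0, 0, 0.01, -1],
    [0, 0, 0, 0, 0, 0.02, -1],
    [0, 0, 0, 0, 0, 0.025, -1],
    [0, 0, 0, 0, 0, 0.025, -1],
    [0, 0, 0, -0.01, 0.002, 0.008, -1],
    [0, 0, 0, -0.02, 0.004, 0, -1],
    [0, 0, 0, -0.025, 0.005, 0, -1],
    [0, 0, 0, -0.025, 0.005, 0, -1],
    [0, 0, 0, -0.025, 0.005, 0, -1],
    [0, 0, 0, -0.025, 0.005, 0, -1],
    [0, 0, 0, -0.015, 0.003, 0, -1],
    [0, 0, 0, -0.01, 0.002, 0, -1],
    [0, 0, 0, 0, 0, 0, -1],
    [0, 0, 0, 0, 0, 0, -1]
  ]
}}

```text
t: 10.15
tcp_pos: [0.4768, 0.2132, 0.1746]
ee_rot: [-0.002, 0.995, -0.101, 0.006]
contact_force: [-0.4, 0.0, -1.2]
width: 0.0857
```

```bash
python3 - <<'E'
from h import *
a=grab('top');b=grab('side');o=observe();T=np.array(o['tcp_pos']);print(T,o['ee_rot'])
A=cv2.resize(a['pixels'][130:280,110:220],None,fx=3.5,fy=4,interpolation=2);B=cv2.resize(b['pixels'][200:350,130:285],None,fx=2.6,fy=4,interpolation=2)
print(A.shape,B.shape)
w=np.zeros((600,800,3),np.uint8);w[:,:385]=A;w[:,390:390+B.shape[1]]=B
cv2.imwrite('pics/pre.png',w[:,:,::-1])
for x in (-.08,-.084,-.088):print(x,proj(b,[.5567+x*.9809,.1964-x*.1945,.08]))
E
```

```text
[0.47739329 0.21300433 0.17448685] [-0.00196396  0.99487541 -0.10093422  0.00559876]
(600, 385, 3) (600, 403, 3)
-0.08 [239.95448674 302.02982715]
-0.084 [242.21191079 303.67488491]
-0.088 [244.48581065 305.33023869]
```

View pics/pre.png

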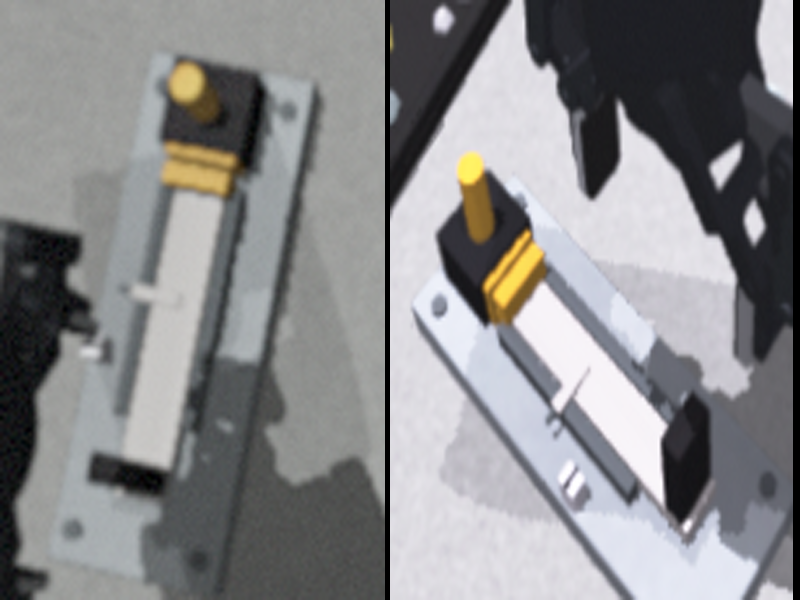

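```bash
python3 - <<'E'
from h import *
import pickle;a,b=pickle.load(open('v0.pkl','rb'))
A=lambda u,v:((u+.5)/4-.5+120,(v+.5)/4-.5+140)
B=lambda u,v:((u-390+.5)/2.6-.5+130,(v+.5)/4-.5+200)
print('tab top',plane(a,*A(90,430),.08),'side',plane(b,*B(690,422),.08),tri(a,A(90,430),b,B(690,422)))
print('pin top tri',tri(a,((187+.5)/3.5-.5+110,(80.5)/4-.5+130),b,B(470,168)),'pred side',proj(b,[.636,.1815,.088]),'meas',B(470,168),'pred top',proj(a,[.636,.1815,.088]),((187+.5)/3.5-.5+110,(80.5)/4-.5+130))
E
```

```text
tab top [0.47420712 0.2142241  0.08      ] side [0.4698241  0.21288023 0.08      ] (array([0.47203519, 0.21343182, 0.08011293]), np.float64(0.00453733525589777))
pin top tri (array([0.63726097, 0.18165829, 0.0864448 ]), np.float64(0.0018144080309166937)) pred side [160.39655516 241.05705275] meas (160.46153846153845, 241.625) pred top [163.14699042 150.57206886] (163.07142857142856, 149.625)
```

The pin stands upright. Its measured top is z 0.086 against 0.088 expected, so it is fully home. The tab is at about (0.472, 0.213), so I descend over it.

Emit:
{"fn": "drive_tool", "kwargs": {
  "targets": [
    [-0.003, 0.012, 0.005, -0.006, 0, -0.015, -1],
    [0, 0, 0, 0, 0, -0.02, -1],
    [0, 0, 0, 0, 0, -0.02, -1],
    [0, 0, 0, 0, 0, -0.02, -1],
    [0, 0, 0, 0, 0, -0.015, -1],
    [0, 0, 0, 0, 0, -0.008, -1],
    [0, 0, 0, 0, 0, 0, -1],
    [0, 0, 0, 0, 0, 0, -1]
  ]
}}

```text
t: 10.92
tcp_pos: [0.4731, 0.2108, 0.0671]
ee_rot: [0.001, 0.995, -0.1, -0.003]
contact_force: [-0.7, -0.2, 1.1]
width: 0.0857
```

Emit:
{"fn": "drive_tool", "kwargs": {
  "targets": [
    [0, -0.006, 0, -0.001, 0.0025, -0.001, -1],
    [0, 0, 0, 0, 0, 0, 0],
    [0, 0, 0, 0, 0, 0, 0.5],
    [0, 0, 0, 0, 0, 0, 1],
    [0, 0, 0, 0, 0, 0, 1],
    [0, 0, 0, 0, 0, 0, 1],
    [0, 0, 0, 0, 0, 0, 1],
    [0, 0, 0, 0, 0, 0, 1]
  ],
  "newtons": 50
}}

```text
t: 11.58
tcp_pos: [0.4735, 0.2149, 0.0703]
ee_rot: [-0.001, 0.995, -0.1, 0.001]
contact_force: [4.4, -1.5, -4.9]
width: 0.0136
```

```bash
python3 - <<'E'
from h import *
a=grab('top');b=grab('side');o=observe();T=np.array(o['tcp_pos']);print(T,o['ee_rot'],o['width'],o['contact_force'])
import pickle;pickle.dump((a,b),open('v1.pkl','wb'))
A=cv2.resize(a['pixels'][195:235,125:170],None,fx=8.5,fy=8.5,interpolation=2);B=cv2.resize(b['pixels'][280:335,180:232],None,fx=8.5,fy=8.5,interpolation=2)
w=np.zeros((500,800,3),np.uint8);w[:A.shape[0],:A.shape[1]]=A;w[:B.shape[0],390:390+B.shape[1]]=B[:,:410]
cv2.imwrite('pics/grip.png',w[:,:,::-1])
E
```

```text
[0.47351265 0.21482566 0.0702549 ] [-5.31736566e-04  9.94935087e-01 -1.00508589e-01  1.38357144e-03] 0.013554555826550237 [ 0.27225615 -0.49515367 -0.17155729]
```

View pics/grip.png

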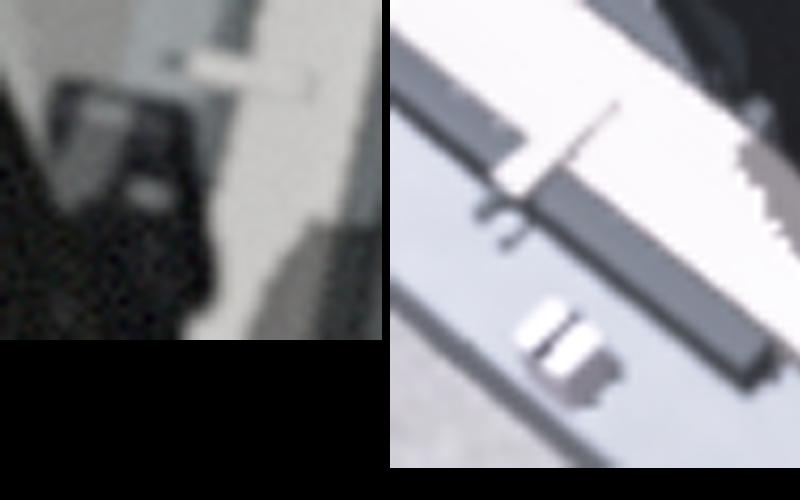

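The grip on the tab is firm, with width 13.6 mm. The pointer's dark tip is at (485,210) and the rider line's middle at (559,336). Now I compute the pull distance.

```bash
python3 - <<'E'
from h import *
import pickle;a,b=pickle.load(open('v1.pkl','rb'))
B=lambda u,v:((u-390+.5)/8.5-.5+180,(v+.5)/8.5-.5+280)
P=lambda u,v:plane(b,*B(u,v),.035)[:2]
th=-.1957;ex=np.array([np.cos(th),np.sin(th)])
print('dir of line', np.degrees(np.arctan2(*(P(578,318)-P(540,355))[::-1])), 'rod', np.degrees(np.arctan2(*(P(600,103)-P(505,190))[::-1])))
# guide bar edge direction
d=P(770,352)-P(570,180);print('bar',np.degrees(np.arctan2(-d[1],-d[0])))
print('gap mm',1e3*ex@(P(485,210)-P(559,336)),'rod axis end',1e3*ex@(P(507,187)-P(559,336)),'y',1e3*np.array([-ex[1],ex[0]])@(P(485,210)-P(559,336)))
E
```

```text
dir of line -102.26329716837088 rod -102.81029505166129
bar -13.700149485833304
gap mm 27.155554139005922 rod axis end 27.418881809856522 y -8.896065644421359
```

Emit:
{"fn": "drive_tool", "kwargs": {
  "targets": [
    [0, 0, 0, -0.003, 0.0006, 0, 1],
    [0, 0, 0, -0.005, 0.001, 0, 1],
    [0, 0, 0, -0.005, 0.001, 0, 1],
    [0, 0, 0, -0.005, 0.001, 0, 1],
    [0, 0, 0, -0.004, 0.0008, 0, 1],
    [0, 0, 0, -0.002, 0.0004, 0, 1],
    [0, 0, 0, 0, 0, 0, 1],
    [0, 0, 0, 0, 0, 0, 1]
  ]
}}

```text
t: 12.35
tcp_pos: [0.4572, 0.2181, 0.0703]
ee_rot: [-0.002, 0.995, -0.101, 0.012]
contact_force: [6.8, -0.5, -3.8]
width: 0.0132
```

```bash
cat > look.py <<'E'
from h import *
import sys
b=grab('side');o=observe();T=np.array(o['tcp_pos']);print(T,o['ee_rot'],o['width'],o['contact_force'])
print('pulled mm',np.linalg.norm(T[:2]-[.47351,.21483])*1e3)
B=cv2.resize(b['pixels'][280:335,180:240],None,fx=10,fy=10,interpolation=2)
cv2.imwrite('pics/'+sys.argv[1],B[:,:,::-1])
E
python3 look.py pull.png
```

```text
[0.45728404 0.21814504 0.07026654] [-0.00165844  0.99481884 -0.10088248  0.01246832] 0.01309221226806047 [ 8.91632591 -0.37229256 -4.40605311]
pulled mm 16.561134806564393
```

View pics/pull.png

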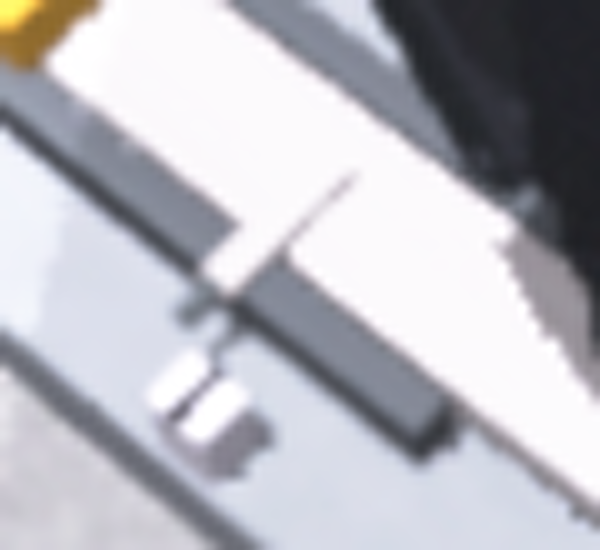

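The jaw is now open about 16.5 mm. The tip is at (190,310) and the rider line at (197,398), so about 10 mm remains. I correct the small tilt as I pull on.

Emit:
{"fn": "drive_tool", "kwargs": {
  "targets": [
    [0, 0.006, 0, -0.004, 0.0008, 0, 1],
    [0, 0.006, 0, -0.004, 0.0008, 0, 1],
    [0, 0.006, 0, -0.003, 0.0006, 0, 1],
    [0, 0.006, 0, -0.002, 0.0004, 0, 1],
    [0, 0, 0, 0, 0, 0, 1]
  ]
}}

```text
t: 12.82
tcp_pos: [0.4504, 0.2196, 0.0703]
ee_rot: [-0.001, 0.995, -0.101, 0.008]
contact_force: [9.0, -1.9, -5.8]
width: 0.0133
```

```bash
cat > gap.py <<'E'
from h import *
import pickle
a0,b0=pickle.load(open('v1.pkl','rb'));b=grab('side');o=observe();T=np.array(o['tcp_pos'])
pickle.dump(b,open('v2.pkl','wb'))
print(T.round(4),o['ee_rot'].round(4),round(o['width'],4),o['contact_force'].round(1),'pulled',(np.linalg.norm(T[:2]-[.47351,.21483])*1e3).round(1))
up=lambda c:cv2.resize(c['pixels'],None,fx=8,fy=8,interpolation=cv2.INTER_CUBIC)
U0,U=up(b0),up(b)
x,y,w,h=188*8,295*8,14*8,12*8            # patch round the pointer's outer end in v1
r=cv2.matchTemplate(U[y:y+45*8,x-40:x+40*8],U0[y:y+h,x:x+w],cv2.TM_CCOEFF_NORMED)
_,s,_,l=cv2.minMaxLoc(r);d=np.array([l[0]-40,l[1]])/8
th=np.radians(-12);ex=np.array([np.cos(th),np.sin(th)])
tip0=np.array([190.7,304.3]);P=lambda p:plane(b,*p,.035)[:2]
tip=tip0+d
print('score',round(s,3),'shift px',d,'tip',tip,'opened',1e3*ex@(P(tip0)-P(tip)))
for m in((199.4,319.1),(199.25,319.35)):print('gap',1e3*ex@(P(tip)-P(m)))
E
python3 gap.py
```

```text
[0.4506 0.2195 0.0703] [-0.0011  0.9949 -0.1009  0.0083] 0.0129 [ 9.7 -1.7 -6.3] pulled 23.4
score 0.983 shift px [11.  9.] tip [201.7 313.3] opened 23.187800498244492
gap 4.0523135747157255
gap 4.168520744047903
```

Emit:
{"fn": "drive_tool", "kwargs": {
  "targets": [
    [0, 0.005, 0, -0.0035, 0.0007, 0, 1],
    [0, 0.005, 0, -0.0035, 0.0007, 0, 1],
    [0, 0.004, 0, -0.002, 0.0004, 0, 1]
  ]
}}

```text
t: 13.12
tcp_pos: [0.4461, 0.2205, 0.0703]
ee_rot: [-0.001, 0.995, -0.101, 0.007]
contact_force: [9.7, -1.1, -7.8]
width: 0.0129
```

```bash
python3 gap.py
```

```text
[0.4461 0.2205 0.0703] [-9.000e-04  9.949e-01 -1.010e-01  7.000e-03] 0.0135 [ 9.8 -0.9 -5.8] pulled 28.0
score 0.984 shift px [13.25  10.625] tip [203.95  314.925] opened 27.575868176148678
gap -0.335754103188461
gap -0.21954693385628277
```

```bash
python3 - <<'E'
from h import *
import pickle
b=pickle.load(open('v2.pkl','rb'))
x0,y0,s=185,292,14
I=cv2.resize(b['pixels'][y0:y0+42,x0:x0+55],None,fx=s,fy=s,interpolation=cv2.INTER_CUBIC)
M=plane(b,199.3,319.2,.035);th=np.radians(-12);ey=np.array([-np.sin(th),np.cos(th),0])
for k,c in((-30,(255,0,0)),(5,(255,0,0))):pass
q=[((proj(b,M+ey*k/1e3)-[x0,y0]+.5)*s) for k in(-34,6)]
cv2.line(I,tuple(int(v) for v in q[0]),tuple(int(v) for v in q[1]),(255,0,0),1)
cv2.imwrite('pics/final.png',I[:,:,::-1])
E
```

```text
(no output)
```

View pics/final.png

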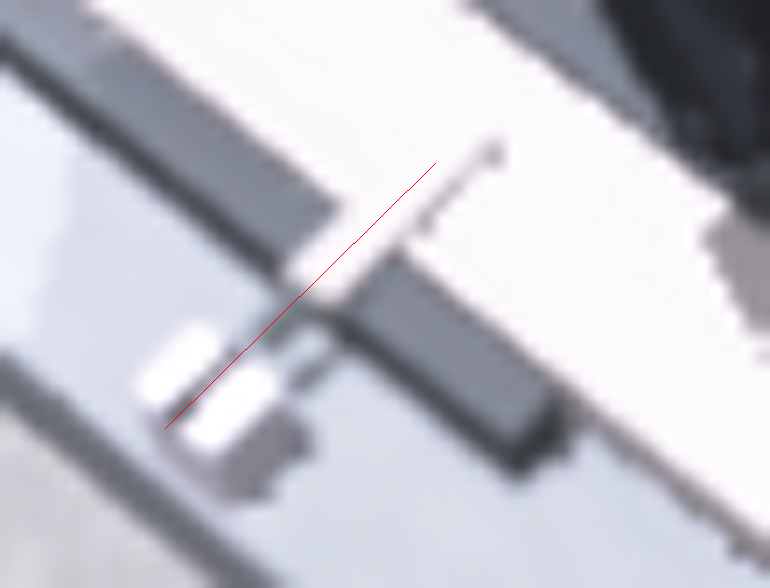

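```bash
python3 - <<'E'
from h import *
import pickle
b=pickle.load(open('v2.pkl','rb'));g=cv2.cvtColor(b['pixels'],cv2.COLOR_RGB2GRAY).astype(np.float32)
M=plane(b,199.3,319.2,.035);th=np.radians(-12);ex=np.array([np.cos(th),np.sin(th),0]);ey=np.array([-ex[1],ex[0],0])
xs=np.arange(-8,8.01,1.)
print('y\\x',xs.astype(int).tolist())
for y in(3,2,1,0,-1,-2,-3,-4,-5,-6,-7,-8,-9,-10,-12,-14,-16,-18,-20):
    p=np.array([proj(b,M+ex*x/1e3+ey*y/1e3) for x in xs],np.float32)
    print(y,cv2.remap(g,p[:,:1],p[:,1:],cv2.INTER_CUBIC)[:,0].astype(int).tolist())
E
```

```text
y\x [-8, -7, -6, -5, -4, -3, -2, -1, 0, 1, 2, 3, 4, 5, 6, 7, 8]
3 [136, 159, 214, 253, 258, 256, 240, 181, 119, 149, 228, 255, 254, 255, 246, 231, 223]
2 [131, 159, 215, 252, 256, 254, 253, 205, 140, 151, 219, 257, 257, 254, 246, 232, 223]
1 [137, 161, 218, 252, 256, 255, 254, 232, 171, 168, 232, 255, 254, 254, 247, 233, 224]
0 [132, 163, 218, 252, 255, 255, 258, 228, 172, 171, 227, 256, 257, 254, 247, 233, 224]
-1 [137, 163, 221, 253, 256, 254, 255, 239, 183, 183, 242, 257, 254, 254, 248, 234, 224]
-2 [136, 166, 220, 252, 254, 255, 257, 230, 176, 175, 231, 255, 256, 254, 248, 234, 224]
-3 [151, 177, 223, 253, 257, 254, 254, 236, 183, 183, 238, 255, 255, 254, 246, 233, 224]
-4 [176, 191, 227, 252, 253, 256, 254, 218, 166, 165, 217, 250, 252, 251, 243, 230, 223]
-5 [184, 179, 204, 233, 246, 241, 233, 207, 172, 169, 207, 233, 240, 239, 232, 222, 220]
-6 [165, 150, 172, 208, 216, 215, 208, 191, 182, 190, 204, 222, 227, 225, 222, 220, 220]
-7 [152, 134, 160, 190, 205, 190, 167, 164, 169, 183, 207, 219, 222, 221, 220, 220, 220]
-8 [149, 134, 160, 192, 198, 175, 141, 130, 146, 173, 199, 217, 221, 221, 221, 221, 222]
-9 [152, 144, 172, 198, 199, 172, 132, 121, 137, 163, 196, 215, 222, 223, 223, 223, 223]
-10 [159, 159, 187, 211, 203, 170, 134, 119, 134, 165, 193, 216, 221, 226, 222, 221, 221]
-12 [126, 132, 150, 165, 158, 138, 121, 120, 128, 147, 156, 164, 165, 171, 166, 162, 160]
-14 [74, 72, 79, 87, 100, 123, 145, 160, 160, 158, 166, 147, 111, 85, 84, 81, 78]
-16 [122, 118, 116, 116, 140, 193, 222, 238, 240, 240, 242, 213, 168, 128, 123, 121, 123]
-18 [139, 135, 127, 120, 140, 198, 238, 250, 251, 251, 246, 225, 177, 144, 139, 139, 139]
-20 [137, 137, 133, 127, 144, 201, 239, 250, 250, 251, 245, 222, 176, 140, 137, 136, 136]
```

```bash
python3 - <<'E'
from h import *
import pickle
a,b=pickle.load(open('v0.pkl','rb'));a1,b1=pickle.load(open('v1.pkl','rb'))
th=np.radians(-12);ex=np.array([np.cos(th),np.sin(th),0]);ey=np.array([-ex[1],ex[0],0])
def prof(c,M,ys,xs):
    g=cv2.cvtColor(c['pixels'],cv2.COLOR_RGB2GRAY).astype(np.float32);print('x',xs.astype(int).tolist())
    for y in ys:
        p=np.array([proj(c,M+ex*x/1e3+ey*y/1e3) for x in xs],np.float32)
        print(y,cv2.remap(g,p[:,:1],p[:,1:],cv2.INTER_CUBIC)[:,0].astype(int).tolist())
M=plane(a,136.4,215.6,.035)
print('top line');prof(a,M,(3,1,0,-1,-3),np.arange(-8,9.))
print('top ptr');prof(a,M,range(-6,-22,-1),np.arange(20,35.))
up=lambda c:cv2.resize(c['pixels'],None,fx=8,fy=8,interpolation=2)
for n,c0,c1,(x,y,w,h) in(('side',b,b1,(188,295,14,12)),('top',a,a1,(145,198,15,10))):
    r=cv2.matchTemplate(up(c1)[(y-4)*8:(y+h+5)*8,(x-4)*8:(x+w+5)*8],up(c0)[y*8:(y+h)*8,x*8:(x+w)*8],5);_,s,_,l=cv2.minMaxLoc(r);print(n,'v0->v1 px',s,l[0]/8-4,l[1]/8-4)
E
```

```text
top line
x [-8, -7, -6, -5, -4, -3, -2, -1, 0, 1, 2, 3, 4, 5, 6, 7, 8]
3 [150, 161, 179, 195, 203, 191, 163, 138, 135, 155, 186, 203, 198, 182, 162, 145, 135]
1 [150, 158, 176, 194, 204, 200, 176, 150, 145, 162, 185, 203, 206, 192, 171, 150, 142]
0 [152, 159, 174, 191, 202, 199, 178, 154, 150, 165, 186, 202, 205, 193, 172, 154, 147]
-1 [152, 158, 169, 188, 200, 198, 181, 156, 149, 163, 184, 198, 202, 192, 174, 158, 152]
-3 [139, 139, 149, 167, 177, 177, 165, 143, 131, 142, 160, 170, 177, 175, 167, 158, 154]
top ptr
x [20, 21, 22, 23, 24, 25, 26, 27, 28, 29, 30, 31, 32, 33, 34]
-6 [158, 158, 158, 159, 158, 153, 146, 143, 144, 150, 157, 158, 159, 159, 158]
-7 [157, 157, 157, 157, 155, 149, 139, 134, 136, 144, 153, 158, 158, 159, 158]
-8 [158, 158, 158, 156, 153, 144, 132, 125, 128, 138, 150, 156, 156, 158, 158]
-9 [159, 160, 159, 155, 151, 141, 127, 119, 124, 135, 145, 153, 155, 158, 158]
-10 [158, 159, 157, 155, 150, 142, 127, 119, 122, 132, 141, 150, 154, 157, 157]
-11 [158, 158, 155, 155, 150, 143, 133, 128, 129, 135, 142, 150, 154, 157, 157]
-12 [160, 158, 154, 154, 151, 148, 145, 143, 142, 143, 148, 152, 154, 155, 156]
-13 [160, 157, 153, 152, 152, 154, 157, 158, 159, 159, 157, 155, 153, 153, 154]
-14 [155, 154, 151, 151, 154, 163, 171, 175, 174, 172, 166, 158, 150, 148, 149]
-15 [147, 146, 146, 150, 158, 170, 179, 187, 187, 184, 173, 161, 149, 144, 141]
-16 [138, 140, 140, 147, 159, 176, 187, 195, 193, 188, 178, 161, 145, 136, 131]
-17 [127, 130, 132, 142, 158, 177, 190, 199, 198, 191, 180, 161, 143, 130, 122]
-18 [117, 121, 127, 138, 156, 178, 192, 200, 201, 194, 180, 158, 139, 121, 113]
-19 [108, 111, 121, 135, 156, 176, 192, 198, 201, 193, 180, 156, 135, 115, 107]
-20 [103, 105, 116, 132, 158, 177, 192, 197, 200, 193, 178, 154, 130, 110, 103]
-21 [100, 99, 109, 129, 156, 177, 194, 198, 199, 192, 177, 153, 130, 109, 101]
side v0->v1 px 0.9828522205352783 0.0 0.0
top v0->v1 px 0.9411860704421997 0.0 -0.25
```

The top camera's closed gap is 27.5 mm and the jaw has opened 27.6 mm. The side view suggests it is up to about 0.8 mm too far, so I ease it back slightly.

Emit:
{"fn": "drive_tool", "kwargs": {
  "targets": [
    [0, 0, 0, -0.001, 0.0002, 0, 1]
  ]
}}

```text
t: 13.25
tcp_pos: [0.4464, 0.2204, 0.0703]
ee_rot: [-0.001, 0.995, -0.101, 0.009]
contact_force: [8.6, -0.7, -5.1]
width: 0.013
```

```bash
python3 gap.py; python3 gap.py
```

```text
[0.4464 0.2204 0.0703] [-0.0011  0.9948 -0.101   0.0088] 0.0132 [ 9.8 -0.5 -5.5] pulled 27.6
score 0.975 shift px [13.    10.625] tip [203.7   314.925] opened 27.295713076197313
gap -0.055599003237093214
gap 0.060608166095085014
[0.4464 0.2204 0.0703] [-0.0011  0.9948 -0.101   0.0087] 0.0132 [ 8.7 -0.3 -6.3] pulled 27.7
score 0.975 shift px [13.    10.625] tip [203.7   314.925] opened 27.295713076197313
gap -0.055599003237093214
gap 0.060608166095085014
```

The pointer is steady at the line and the jaw is held, so I hand in.

```bash
python3 -c "
from station import bot
print(bot.finish_job())"
```

```text
the job is handed in; nothing more can be done
None
```

The contact pin is plugged into the terminal block and released. The jaw is held open by its tab with the pointer at the rider line. I handed the job in at about 13.4 s with the grip still on.

- **Pin:** it pushed back with 20 N at the expected seating height. After release it stood upright, with its top measured at z 0.086 m against 0.088 m expected for fully home. I did not look at it again after pulling the jaw.
- **Jaw:** it is open about 27.3 mm by side-camera tracking, or 27.7 mm by TCP travel. The closed gap measured 27.5 mm from the top camera and about 27.2 mm from the side. The reading was steady over two checks.
- **Disagreement:** before a final easing back of about 0.3 mm, the side view of the dark tip alone suggested the jaw was 0.8 to 1.3 mm too far open. The rod and the top camera put it within about 0.2 mm, so the pointer could be up to about 1 mm past the line.
- **Other items:** the plug was still in the rack after the pin was lifted. The arm passed well above the stone and loupe, but I made no final check of any of the three.

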